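# Clamp a gift carton in the packing jig and lock the bar with its thumb wedge

## Robot

A 6-joint arm with a two-finger parallel gripper is mounted at the origin on the work surface. World frame = base frame: x ahead of the robot, y to its left, z up, the work surface at z = 0. Lengths are in m, angles in rad, forces in N, time in s.
With the tool pointing down it reaches from about 0.225 to 0.875 m from the base axis. Payload 3.4 kg.
Tool frame: the origin (TCP) lies between the finger pads; the fingertips stand 17 mm ahead of it and the grasp point (between the pads) lies 2 mm behind it; y points along the fingers, z is the direction in which the jaws open and shut, and the axes are right-handed (so a half turn about y gives the same grasp; the last joint's range is limited). The gripper opens to 85 mm and grips with 20 to 120 N. Pads are 22 mm wide; open, the fingers measure 114 mm over their backs; the gripper's body (76 mm by 85 mm) begins 54 mm behind the grasp point. The pads swing forward as they close: fully open they stand 13 mm farther back than shut.
Start: joints at [-1.279, 0.276, 1.505, -0, 1.361, -0.121], TCP at [0.231, -0.527, 0.248] pointing down, gripper open.
Joint ranges: [-2.89, 2.89], [-0.75, 2.08], [0.22, 2.7], [-1.18, 4.32], [0.11, 2.71], [-2.7, 2.7]. Speed limits (rad/s): [2.57, 2.57, 3.14, 3.14, 3.14, 3.14].

## Interface

Orientations are given as a unit quaternion [w, x, y, z].
In Python, from rig import manip, get_image, camera_model, sign_off, spot_in, silhouettes, spot_point gives the robot as it stands.
- The arm moves only by the tool jog_arm, never from a script. Its argument "targets" is a list of rows, each a list of 3 entries, a list of its own where there are three numbers: the finger opening in m, from 0 to 0.0854, then the shift along the world's x, y, z in m, then the turn about the world's z in rad. In form: [[claw, [x, y, z], spin], ...]. A call has 1 to 10 rows; each row shifts and turns the commanded pose from where the row before left it; what a row does not reach is not made up. A row lasts 1/8 s, in which the tool goes at most 62.5 mm and 10.7 degrees, less where a joint would pass 70% of its speed; a pose out of reach is approached as far as the arm can. A call with a gripper value outside its range is refused whole. The fingers move at their own pace and stop on an object; "force" is the grip in N (left out, the last holds). Time passes only in rows, so rows that do not move let the fingers close. It gives the time, the measured TCP pose, the force and the opening at its end, in the units of the state.
- manip.get_state(): the state, without advancing time (a new reading comes with each control period).
- get_image(name): name is "scene" or "side" or "wrist"; returns (picture, depth): 400x640x3 uint8, red, green, blue; 400x640 float32, m along the optical axis (not along the pixel's ray), 0 where there is no reading.
- camera_model(name): a dict with "mtx" (3x3 intrinsics, pixels), "distortion" ([k1, k2, p1, p2, k3] as OpenCV has them; the pictures are not rectified), "world_from_camera" (4x4, takes a point from camera to world coordinates). Camera axes: x right, y up, looking along -z (the intrinsics and any distortion apply to the point x, -y, -z); pixel columns grow to the right and rows downward; lengths in m; the calibration is good to about 2 mm. A picture is of the moment at which its call begins: read the wrist's pose just before it. camera_model takes no time and is no camera call; for the wrist camera it gives the pose at the moment of the call.
- sign_off(): hands the job in, once; it reports no verdict.
Trained networks look in the newest picture that a camera, given by its name, has taken for a name from the list of things; names that differ only in an ending like _2 or _b are one class to them, and where a whole thing is asked for, a point or a joint stands for the part that bears it (a point fixed in the world has none). Each returns a list of dicts, best first, with "score" (0 to 1); they miss things now and then, are a little off and sometimes report something else, mostly with a low value. They report only what shows in the picture. A call takes as long as a camera call. They do not tell look-alikes from the thing itself.
- spot_in(name, camera): "position" ([column, row] in pixels, amid what is visible of it).
- silhouettes(name, camera): "mask" (400x640 bool, what is visible of it) and "position" ([column, row] in pixels, amid what is visible of it).
- spot_point(name, camera): "position" ([column, row] in pixels: a listed point, or the origin of a listed thing).
The state is a dict: "clock": time; "qpos": joint angles; "qd": joint speeds; "effort": joint torques, N m; "position": TCP position; "ee_rot": TCP orientation; "contact_force": force on the tool from outside, world axes, zero at the start; "moment": the same for the moment, N m; "width": finger opening in m.
Only numpy, scipy, OpenCV 4.12 (cv2) and the standard library are available. Lean on these libraries where they do the work, as an engineer would, in place of code of your own. Each camera call takes 0.05 s, during which the arm holds its last target.

## Task

Push the jig's sliding bar up by its black handle until the carton sits square and snug against the teal end stop, without crushing it. Then push the orange thumb wedge along its ramp until it jams the bar fast - a firm thumb push, about 12 N, never forced - and let go. Leave the other goods on the bench alone.

Things in the scene. Friction and masses are not known exactly. Their poses are not given: they have to be found in the camera images.
- jig: packing jig fixed to the bench, plywood base 390 x 130 x 12 mm (local x -200 to +190 mm). Origin on the bench under the jig, z up; local +x: the way the bar slides to clamp, towards the teal end stop; local +y: the way the wedge is pushed to lock. A dark steel bridge (50 mm along x, 60 along y, top 60 mm above the bench) spans the bar at local (-30, 0) mm
- stop_face (a point): middle of the end stop's face that the carton is pushed against, 42 mm above the bench, at jig (165, 0) mm; axes as the jig. The stop is 110 mm wide, its top 62 mm above the bench
- bar: aluminium sliding bar, 36 mm wide, top 28 mm above the bench, with a black rubber wear strip on top (2 to 6 mm higher), a teal pusher plate at its front and a black handle at its rear. Slides along jig x only, 92 mm of travel; rubs with about 3 N and stays where left. Origin at the jig's origin when fully drawn back (its jig x = travel); axes as the jig
- bar_handle (a point): middle of the black upright handle at the bar's rear end: 14 mm thick along x, 36 mm wide along y, from 28 to 78 mm above the bench (this point at 60 mm); free behind it (local -x), where a push towards the stop is applied
- bar_face (a point): middle of the pusher plate's front face, 42 mm above the bench; plate 80 mm wide, 12 mm thick, 16 to 54 mm above the bench; sprung on the bar along x, giving way 1 mm per 2.5 N, 7 mm at most; axes as the jig
- carton_center (a point): centre of the loose cream carton with a pink band, 70 x 70 mm, 60 mm tall, 0.2 to 0.4 kg, standing on the jig's base (12 mm above the bench) between pusher and stop, a little askew. Thin-walled: do not squeeze it with more than 25 N. A push of about 12 N on the bar's handle seats it
- wedge: orange thumb wedge, 24 mm wide, 110 mm long along jig y, captive in the bridge above the bar. Slides along its ramp: jig +y, falling 0.16 mm per mm, 60 mm of travel in all; rubs with about 2 N, stays where left. Its flat underside meets the bar's wear strip after 9 to 49 mm of push: the strip's wear differs each time and is not measured. Origin: middle of the underside; axes as the jig
- wedge_tab (a point): middle of the outer face (towards jig -y, where to push) of the wedge's upright thumb tab: 24 mm wide along x, 12 thick along y, from 27 mm below to 18 mm above this point (about 60 mm above the bench). Once the wedge touches the strip the push climbs about 3 N per mm; a final push of 9 to 16 N jams it for good, above about 18 N it is overdriven
- lotion: bystander, leave alone: lotion bottle, white with a pink label, 44 mm across, about 115 mm tall, standing beside the jig on the wedge tab's side. Origin at the middle of its underside
- tub: bystander, leave alone: white cream tub with a pink lid, 68 mm across, 45 mm tall, beside the jig on the side away from the wedge tab. Origin at the middle of its underside
- silver_bottle: bystander, leave alone: bare aluminium bottle, 52 mm across, 150 mm tall. Origin at the middle of its underside
- small_carton: bystander, leave alone: mustard carton 60 x 45 x 90 mm. Origin at the middle of its underside
- tape_roll: bystander, leave alone: brown roll of tape lying flat, 96 mm across, 45 mm tall. Origin at the middle of its underside
- green_bottle: bystander, leave alone: green bottle with a paper label, 56 mm across, 130 mm tall. Origin at the middle of its underside
- marker: bystander, leave alone: blue marker pen with a black cap, 135 mm long, lying flat. Origin at the middle of its underside
Not all that is in view belongs to the job. Leave any purple or red look-alike of the part that bears carton_center alone.

How it is judged:
On the way, in this order (a step that is already met when the one before it is completed fails the run):
1. the bar has pushed the carton home: carton snug between the end stop and the pusher (gaps under 2.5 mm), pressed with more than 1 N, the wedge not yet on the bar (x of carton_center in the frame of stop_face above -0.0375 m and x of carton_center in the frame of bar_face below 0.0375 m and contact force between bar and carton above 1 N and contact force between wedge and bar below 1 N), for 0.1 s.
2. the wedge is jammed on the bar (more than 6 N between them) (contact force between wedge and bar above 6 N), for 0.2 s.
At the end, for the whole second after the job is handed in: carton upright within 0.1 rad and snug: at most 2.5 mm between it and the end stop and between it and the pusher; the wedge, let go and at rest, still jammed on the bar with more than 6 N between them (x of carton_center in the frame of stop_face above -0.0375 m and x of carton_center in the frame of bar_face below 0.0375 m and contact force between wedge and bar above 6 N and angle between carton_center's own z axis and vertical below 0.1 rad and linear speed of each of bar, wedge below 0.01 m/s); the robot touches nothing.
It fails at once if the carton squeezed with more than 25 N (contact force between carton and bar above 25 N or contact force between carton and the arm above 25 N or contact force between carton and the fingers above 25 N).
It fails at once if the wedge overdriven: more than 20 N between wedge and bar (contact force between wedge and bar above 20 N).
It fails at once if another thing on the bench moved by more than 30 mm (distance of any of lotion, tub, silver_bottle, small_carton, tape_roll, green_bottle, marker from where it was at the start of the episode above 0.03 m).
It also fails if it takes over 51 s, if anything falls off the work surface, if the arm or the gripper's body presses on something with over 40 N, if the wrist force passes 120 N, or if a joint passes its speed limit or range.

## Working session

There is one attempt and no reset: what is moved stays moved. The work goes in short steps, Python scripts to look and compute and a tool call to move; the robot and the scene stay as the last step left them, time stands still between calls to the robot, and variables do not carry over. Pictures are saved under pics/ and viewed, and the job is handed in when it is done.

Besides the shell and the picture viewer there is one more tool, called after "Call:" by a JSON object that holds its "name" and its "arguments". jog_arm: Moves the arm, as the interface text tells. Its arguments: {"type":"object","properties":{"targets":{"type":"array","items":{"type":"array"}},"force":{"type":"number"}},"required":["targets"]}

```bash
mkdir -p pics; ls; python3 - <<'E'
from rig import *
import cv2,json
print(manip.get_state())
for c in ["scene","side"]:
    im,d=get_image(c); cv2.imwrite(f"pics/{c}0.png",im[:,:,::-1])
    for n in ["jig","stop_face","bar_handle","bar_face","carton_center","wedge_tab","wedge","lotion"]:
        print(c,n,[(x["score"],[round(float(v),1) for v in x["position"]]) for x in spot_point(n,c)][:3])
        break
    print(camera_model(c))
E
```

```text
pics
{'clock': 0.0, 'qpos': array([-1.27898274e+00,  2.76607097e-01,  1.50614537e+00,  2.75026324e-05,
        1.36071477e+00, -1.21014234e-01]), 'qd': array([-0.0009455 , -0.00030002, -0.00138422,  0.00058928,  0.00064038,
       -0.00119662]), 'effort': array([-1.10919515e-03, -4.16772544e+01, -2.45803177e+01,  4.93523908e-05,
        1.11548707e-02, -2.19920884e-05]), 'position': array([ 0.23054012, -0.52620734,  0.24742792]), 'ee_rot': array([ 0.14487331, -0.14496743,  0.69275772, -0.6914354 ]), 'contact_force': array([ 0.18660465, -0.01594728,  0.01216468]), 'moment': array([-0.02026079,  0.00134146, -0.02142815]), 'width': 0.08558933923621145}
scene jig [(0.74, [334.3, 223.1]), (0.27, [281.4, 315.3])]
{'mtx': array([[496.17630375,   0.        , 322.48923327],
       [  0.        , 496.17630375, 203.60906967],
       [  0.        ,   0.        ,   1.        ]]), 'distortion': array([-0.02377573,  0.        ,  0.        ,  0.        ,  0.        ]), 'world_from_camera': array([[ 0.81569772, -0.37584925,  0.43974375,  1.15014278],
       [ 0.57830896,  0.51142402, -0.63561327, -0.90587081],
       [ 0.01399925,  0.77277605,  0.63452439,  0.98928087],
       [ 0.        ,  0.        ,  0.        ,  1.        ]])}
side jig [(0.73, [305.3, 227.4]), (0.63, [349.2, 160.7]), (0.44, [287.1, 201.9])]
{'mtx': array([[479.53175575,   0.        , 321.43917225],
       [  0.        , 479.53175575, 210.21767756],
       [  0.        ,   0.        ,   1.        ]]), 'distortion': array([-0.03849955,  0.        ,  0.        ,  0.        ,  0.        ]), 'world_from_camera': array([[-0.9916948 ,  0.0816336 , -0.09938497,  0.3250972 ],
       [-0.12848956, -0.6627506 ,  0.73773442,  1.27425707],
       [-0.00564353,  0.74437732,  0.66773539,  1.22807847],
       [ 0.        ,  0.        ,  0.        ,  1.        ]])}
```

View pics/scene0.png

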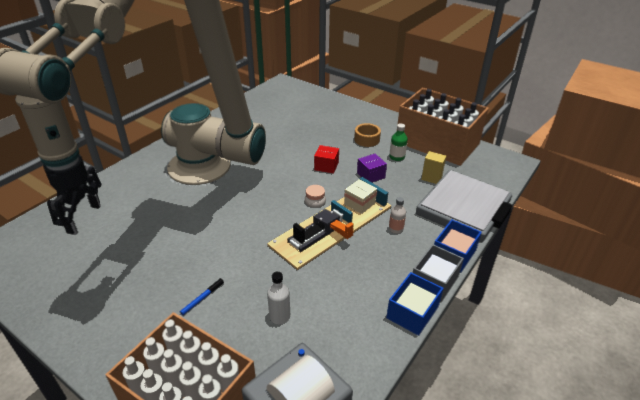

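View pics/side0.png

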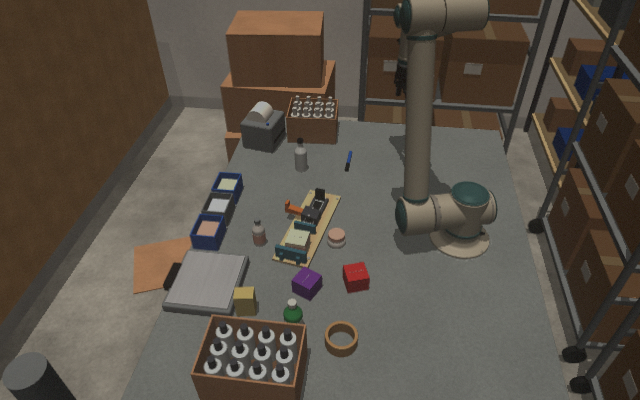

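The scene view shows the jig running from about (283,250) to (378,195). Its handle is near (300,232), the orange tab near (343,230), the carton near (360,193) and the lotion near (398,215). The red and purple boxes are look-alikes.

```bash
cat > h.py <<'E'
from rig import *
import cv2, numpy as np
def ray(c,px):
    m=camera_model(c); p=cv2.undistortPoints(np.array(px,float).reshape(-1,1,2),m["mtx"],m["distortion"]).reshape(-1,2)
    T=m["world_from_camera"]; d=np.c_[p[:,0],-p[:,1],-np.ones(len(p))]
    return T[:3,3],d@T[:3,:3].T
def at_z(c,px,z):
    o,d=ray(c,px); return o+d*((z-o[2])/d[:,2])[:,None]
def cloud(c,dep):
    v,u=np.mgrid[0:400,0:640]; o,d=ray(c,np.c_[u.ravel(),v.ravel()])
    return (o+d*dep.ravel()[:,None]).reshape(400,640,3)
E
python3 - <<'E'
from h import *
np.set_printoptions(precision=4,suppress=True)
Z=dict(jig=0,stop_face=.042,bar_handle=.060,bar_face=.042,carton_center=.042,wedge_tab=.06,lotion=0,tub=0,silver_bottle=0,small_carton=0)
for c in ["scene","side"]:
    im,d=get_image(c); P=cloud(c,d)
    for n,z in Z.items():
        for x in spot_point(n,c)[:3]:
            if x["score"]>.3: print(c,n,round(x["score"],2),np.round(x["position"]),at_z(c,x["position"],z)[0])
    # plywood
    hsv=cv2.cvtColor(im,cv2.COLOR_RGB2HSV)
    m=(hsv[...,0]>10)&(hsv[...,0]<32)&(hsv[...,1]>60)&(P[...,2]>0.002)&(P[...,2]<.025)&(d>0)&(P[...,0]>.2)&(P[...,0]<.95)&(abs(P[...,1])<.5)
    n,l,s,_=cv2.connectedComponentsWithStats(m.astype(np.uint8))
    for i in range(1,n):
        if s[i,4]>60: 
            q=P[l==i]; print(c,s[i],cv2.minAreaRect((q[:,:2]*1000).astype(np.float32)),np.median(q[:,2]))
    np.savez(f"{c}.npz",im=im,P=P,d=d)
    cv2.imwrite(f"pics/{c}_z.png",cv2.resize(im[150:280,240:420] if c=="scene" else im[170:280,220:360],None,fx=4,fy=4,interpolation=cv2.INTER_CUBIC)[:,:,::-1])
E
```

```text
scene jig 0.83 [335. 223.] [0.5473 0.0327 0.    ]
scene jig 0.54 [346. 207.] [0.5338 0.1153 0.    ]
scene stop_face 0.64 [369. 189.] [0.5705 0.1883 0.042 ]
scene bar_handle 0.66 [301. 228.] [ 0.5215 -0.099   0.06  ]
scene bar_face 0.59 [344. 207.] [0.5566 0.0678 0.042 ]
scene carton_center 0.97 [372. 168.] [0.5186 0.2895 0.042 ]
scene carton_center 0.96 [325. 158.] [0.3599 0.247  0.042 ]
scene carton_center 0.67 [362. 195.] [0.5681 0.1471 0.042 ]
scene wedge_tab 0.49 [348. 227.] [ 0.6223 -0.0159  0.06  ]
scene lotion 0.75 [398. 228.] [0.7117 0.127  0.    ]
scene tub 0.83 [316. 201.] [0.4418 0.0845 0.    ]
scene silver_bottle 0.78 [279. 315.] [ 0.6287 -0.3326  0.    ]
scene small_carton 0.61 [434. 177.] [0.6853 0.4241 0.    ]
scene small_carton 0.48 [370. 189.] [0.5472 0.2392 0.    ]
scene [354 137  26  10 131] ((392.87933349609375, 459.446044921875), (92.78492736816406, 47.53912353515625), 23.205780029296875) 0.013950677631194508
scene [421 174  21   9  96] ((690.6092529296875, 392.6905517578125), (65.5275650024414, 29.868324279785156), 30.42455291748047) 0.015117670224199464
scene [
[... 1277 characters left out ...]
 -126.81959533691406), (115.6630630493164, 32.73471450805664), 80.60858917236328) 0.011892206159760832
side [272 193  69  74 827] ((514.4219360351562, 26.680892944335938), (410.1347351074219, 128.2297821044922), 69.28387451171875) 0.012354044290035837
side [280 215  21  31 116] ((605.249267578125, 49.30868911743164), (160.93118286132812, 27.393596649169922), 77.88941192626953) 0.012009537138541582
side [236 309  20   8  87] ((675.625244140625, 431.33734130859375), (59.22761917114258, 11.208117485046387), 14.981583595275879) 0.015118986674504287
side [329 326  25  14 105] ((378.3641052246094, 461.1478271484375), (71.24047088623047, 28.475948333740234), 3.5223491191864014) 0.014286189731163246
```

```bash
python3 - <<'E'
from h import *
np.set_printoptions(precision=4,suppress=True)
Q={}
for c in ["scene","side"]:
    f=np.load(c+".npz"); P=f["P"];im=f["im"];d=f["d"]
    hsv=cv2.cvtColor(im,cv2.COLOR_RGB2HSV)
    m=(hsv[...,0]>8)&(hsv[...,0]<32)&(hsv[...,1]>50)&(abs(P[...,2]-.012)<.006)&(d>0)
    q=P[m][:,:2]; q=q[(np.abs(q-[.55,.03])<[.14,.25]).all(1)]
    q1=(q*1000).astype(np.float32); r=cv2.minAreaRect(q1); print(c,len(q),r)
    for t in [r[2]]:
        pass
    # robust: scan yaw for sharpest extents 1..99 pct
    best=[]
    for a in np.radians(np.arange(72,86,.25)):
        R=np.array([[np.cos(a),np.sin(a)],[-np.sin(a),np.cos(a)]]); l=q@R.T
        lo,hi=np.percentile(l,[1,99],axis=0); best.append((np.prod(hi-lo),np.degrees(a),lo,hi,R))
    b=min(best,key=lambda x:x[0]); mid=(b[2]+b[3])/2; 
    print(c,b[1],b[3]-b[2],"center",mid@b[4],"origin",(mid+[.005,0])@b[4])
    print("z table",np.median(P[(abs(P[...,0]-.45)<.03)&(abs(P[...,1]+.1)<.05)][:,2]))
    Z=P[...,2]; 
E
```

```text
scene 1856 ((547.2192993164062, 14.418914794921875), (390.30743408203125, 134.5550994873047), 78.54507446289062)
scene 79.0 [0.3723 0.1298] center [0.5465 0.0075] origin [0.5474 0.0124]
z table 0.002033027746072724
side 1020 ((569.3385009765625, 11.3651123046875), (400.4028015136719, 185.71263122558594), 79.00679016113281)
side 78.75 [0.3899 0.1294] center [0.543  0.0185] origin [0.544  0.0234]
z table 0.0035795619969627435
```

View pics/scene_z.png

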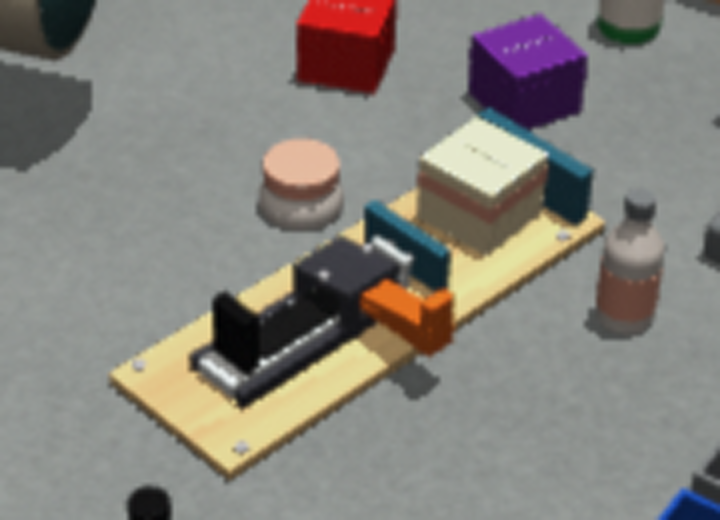

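View pics/side_z.png

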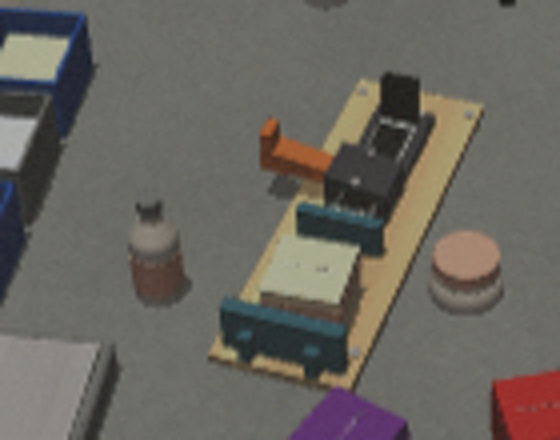

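```bash
python3 - <<'E'
from h import *
from scipy.spatial.transform import Rotation as R
np.set_printoptions(precision=4,suppress=True)
print(at_z("scene",[[267.5,243.2],[297.5,267.5],[391,204.8]],.012))
print(at_z("side",[[309.5,190],[341.2,195.7],[272.5,258.5],[308,266]],.012))
s=manip.get_state(); w,x,y,z=s["ee_rot"]; print(R.from_quat([x,y,z,w]).as_matrix())
m=camera_model("wrist"); print(m["world_from_camera"],s["position"],m["mtx"])
im,d=get_image("wrist"); cv2.imwrite("pics/w0.png",im[:,:,::-1])
E
```

```text
[[ 0.4496 -0.1626  0.012 ]
 [ 0.575  -0.1869  0.012 ]
 [ 0.6477  0.1944  0.012 ]]
[[ 0.5688 -0.1832  0.012 ]
 [ 0.44   -0.1635  0.012 ]
 [ 0.6404  0.1964  0.012 ]
 [ 0.5149  0.2149  0.012 ]]
[[-0.916   0.      0.4011]
 [-0.4011 -0.0001 -0.916 ]
 [ 0.     -1.      0.0001]]
[[ 0.4011  0.8818  0.248   0.2939]
 [-0.916   0.3863  0.108  -0.4991]
 [-0.0006 -0.2706  0.9627  0.3732]
 [ 0.      0.      0.      1.    ]] [ 0.2307 -0.5267  0.2483] [[298.6329   0.     317.4911]
 [  0.     298.6329 202.0368]
 [  0.       0.       1.    ]]
```

View pics/w0.png

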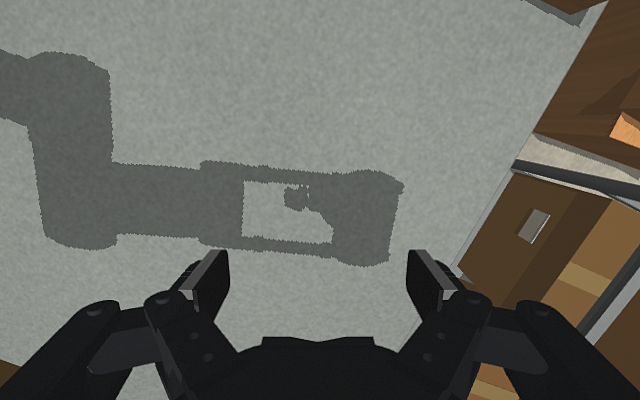

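The wrist view shows empty bench with the open fingers at the bottom edge. I'll turn the tool so the pad width lies along the jig x axis, close the fingers and move over the jig for a close look.

Call:
{"name": "jog_arm", "arguments": {"targets": [[0, [0.025, 0.04, 0.01], 0.08], [0, [0.025, 0.04, 0.01], 0.12], [0, [0.025, 0.04, 0.01], 0.12], [0, [0.025, 0.04, 0.01], 0.12], [0, [0.025, 0.04, 0.01], 0.12], [0, [0.025, 0.04, 0], 0.12], [0, [0.025, 0.04, 0], 0.12], [0, [0.025, 0.04, 0], 0.1], [0, [0.025, 0.04, 0], 0.067], [0, [0.025, 0.04, 0], 0]], "force": 60}}

```text
clock: 2.6
position: [0.4814, -0.1254, 0.2985]
ee_rot: [-0.45, 0.45, -0.545, 0.546]
contact_force: [1.1, -0.1, -1.0]
width: -0.0001
```

Call:
{"name": "jog_arm", "arguments": {"targets": [[0, [0.02, 0.04, 0], 0], [0, [0.02, 0.04, 0], 0], [0, [0.01, 0.04, 0], 0], [0, [0.01, 0.02, 0], 0], [0, [0, 0, 0], 0]]}}

```text
clock: 3.22
position: [0.5411, 0.0146, 0.2982]
ee_rot: [0.451, -0.451, 0.545, -0.545]
contact_force: [-0.7, -0.2, -0.6]
width: -0.0002
```

```bash
python3 - <<'E'
from h import *
from scipy.spatial.transform import Rotation as R
np.set_printoptions(precision=4,suppress=True)
s=manip.get_state(); w,x,y,z=s["ee_rot"]; print(s["clock"],s["position"],R.from_quat([x,y,z,w]).as_matrix(),s["width"],s["contact_force"])
im,d=get_image("wrist"); cv2.imwrite("pics/w1.png",im[:,:,::-1]); np.savez("w1.npz",P=cloud("wrist",d),im=im,d=d)
Z=dict(jig=0,stop_face=.042,bar_handle=.060,bar_face=.042,carton_center=.042,wedge_tab=.06)
for n,z in Z.items():
    for x in spot_point(n,"wrist")[:2]:
        print(n,round(x["score"],2),np.round(x["position"]),at_z("wrist",x["position"],z)[0])
E
```

```text
3.225 [0.5411 0.0146 0.2982] [[-0.1872  0.0001  0.9823]
 [-0.9823  0.0001 -0.1872]
 [-0.0001 -1.      0.    ]] -0.00017676481334479247 [-0.6904 -0.1562 -0.6361]
jig 0.7 [321. 164.] [0.5463 0.018  0.    ]
stop_face 0.71 [319.  26.] [0.5754 0.1805 0.042 ]
stop_face 0.29 [396. 195.] [ 0.6368 -0.0351  0.042 ]
bar_face 0.96 [320. 136.] [0.5529 0.058  0.042 ]
carton_center 0.56 [317.  68.] [0.5644 0.136  0.042 ]
wedge_tab 0.95 [397. 192.] [ 0.6348 -0.0271  0.06  ]
```

View pics/w1.png

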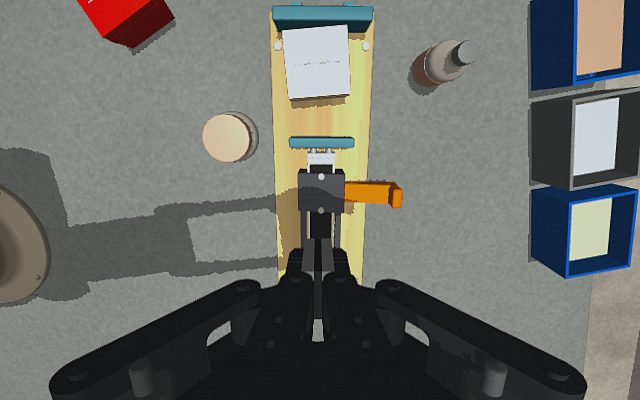

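The wrist view confirms the layout: plate edges are vertical, the pusher is at row 142, the carton at (318,62) slightly turned, the stop at row 15 and the wedge tab at (397,195). The tool yaw matches the jig to within about 0.3°. Next I move behind the handle and lower.

Call:
{"name": "jog_arm", "arguments": {"targets": [[0, [-0.008, -0.048, 0], 0], [0, [-0.008, -0.048, 0], 0], [0, [-0.008, -0.048, 0], 0], [0, [-0.009, -0.048, 0], 0], [0, [0, 0, -0.05], 0], [0, [0, 0, -0.05], 0], [0, [0, 0, -0.04], 0], [0, [0, 0, 0], 0]]}}

```text
clock: 4.58
position: [0.5052, -0.1782, 0.1557]
ee_rot: [0.449, -0.451, 0.548, -0.543]
contact_force: [-0.7, 0.5, 0.8]
width: -0.0001
```

```bash
python3 - <<'E'
from h import *
np.set_printoptions(precision=4,suppress=True)
s=manip.get_state(); print(s["clock"],s["position"],s["contact_force"])
im,d=get_image("wrist"); cv2.imwrite("pics/w2.png",im[:,:,::-1])
for x in spot_point("bar_handle","wrist")[:2]: print(x["score"],x["position"],at_z("wrist",x["position"],.06)[0])
P=cloud("wrist",d)
m=(P[...,2]>.065)&(P[...,2]<.085)&(abs(P[...,0]-.52)<.06)&(P[...,1]>-.16)&(P[...,1]<-.05)&(d>0)
q=P[m]; print(len(q), np.percentile(q,[2,50,98],axis=0) if len(q) else 0)
for c in ["side","scene"]:
    im,d=get_image(c);cv2.imwrite(f"pics/{c}2.png",cv2.resize(im[150:280,240:420] if c=="scene" else im[120:280,220:400],None,fx=4,fy=4,interpolation=cv2.INTER_CUBIC)[:,:,::-1])
E
```

```text
4.575 [ 0.5052 -0.1782  0.1557] [-0.6642  0.4642  0.7526]
0.98 [320.0, 119.5] [ 0.5234 -0.113   0.06  ]
1170 [[ 0.5073 -0.1227  0.0787]
 [ 0.5245 -0.1142  0.0808]
 [ 0.5414 -0.1062  0.0822]]
```

View pics/w2.png

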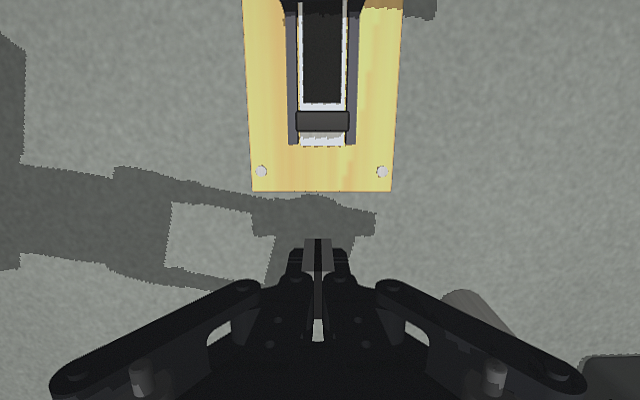

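View pics/scene2.png

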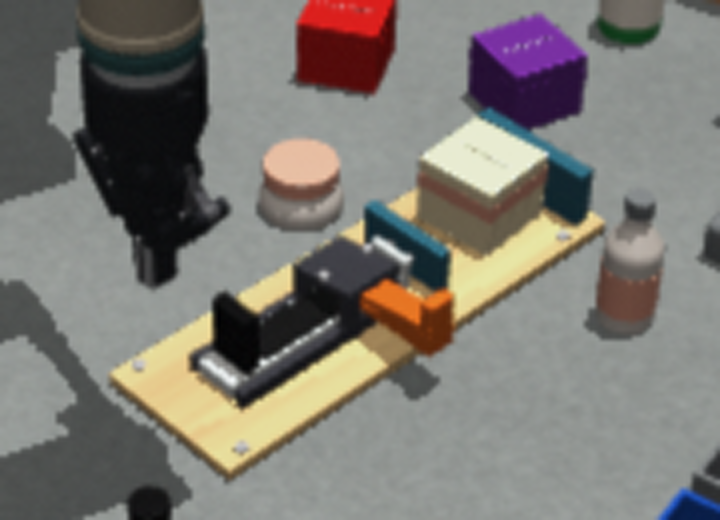

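Handle top is at about (322,120), lined up with the tool and roughly 50 mm ahead of contact. I lower to handle height, correct 5 mm sideways, then approach.

Call:
{"name": "jog_arm", "arguments": {"targets": [[0, [0.005, 0, -0.045], 0], [0, [0, 0, -0.049], 0], [0, [0, 0, 0], 0], [0, [0.003, 0.0147, 0], 0], [0, [0.003, 0.0147, 0], 0], [0, [0.001, 0.005, 0], 0], [0, [0, 0, 0], 0]]}}

```text
clock: 5.65
position: [0.5202, -0.1437, 0.0652]
ee_rot: [-0.451, 0.45, -0.545, 0.546]
contact_force: [-0.3, 0.0, 0.3]
width: 0.0002
```

Call:
{"name": "jog_arm", "arguments": {"targets": [[0, [0.001, 0.005, 0], 0], [0, [0.001, 0.005, 0], 0], [0, [0.001, 0.005, 0], 0], [0, [0, 0, 0], 0]]}}

```text
clock: 6.15
position: [0.5227, -0.1291, 0.0643]
ee_rot: [0.45, -0.45, 0.545, -0.545]
contact_force: [0.1, -0.1, 0.4]
width: -0.0
```

Call:
{"name": "jog_arm", "arguments": {"targets": [[0, [0.001, 0.004, 0], 0], [0, [0.0005, 0.004, 0], 0], [0, [0, 0, 0], 0]]}}

```text
clock: 6.52
position: [0.5242, -0.121, 0.0642]
ee_rot: [0.45, -0.45, 0.545, -0.545]
contact_force: [-0.1, -0.9, -0.9]
width: 0.0001
```

Call:
{"name": "jog_arm", "arguments": {"targets": [[0, [0.001, 0.004, 0], 0], [0, [0.0005, 0.004, 0], 0], [0, [0, 0, 0], 0]]}}

```text
clock: 6.9
position: [0.5259, -0.1127, 0.0643]
ee_rot: [0.45, -0.45, 0.545, -0.545]
contact_force: [-0.5, -0.8, -0.9]
width: 0.0
```

```bash
cat > look.py <<'E'
from h import *
import sys
np.set_printoptions(precision=4,suppress=True)
t=sys.argv[1]
s=manip.get_state(); print(s["clock"],s["position"],s["contact_force"])
im,d=get_image("wrist"); cv2.imwrite(f"pics/w{t}.png",im[:,:,::-1])
Z=dict(stop_face=.042,bar_handle=.060,bar_face=.042,carton_center=.042,wedge_tab=.06)
for n in sys.argv[2:]:
    for x in spot_point(n,"wrist")[:2]: print(n,round(x["score"],2),np.round(x["position"]),at_z("wrist",x["position"],Z[n])[0])
E
python3 look.py 3 bar_face bar_handle carton_center stop_face
```

```text
6.9 [ 0.5259 -0.1127  0.0643] [-0.4628 -0.7896 -0.9336]
bar_handle 0.96 [307. 229.] [ 0.5248 -0.0926  0.06  ]
bar_handle 0.33 [557.  19.] [ 0.639  -0.0251  0.06  ]
```

View pics/w3.png

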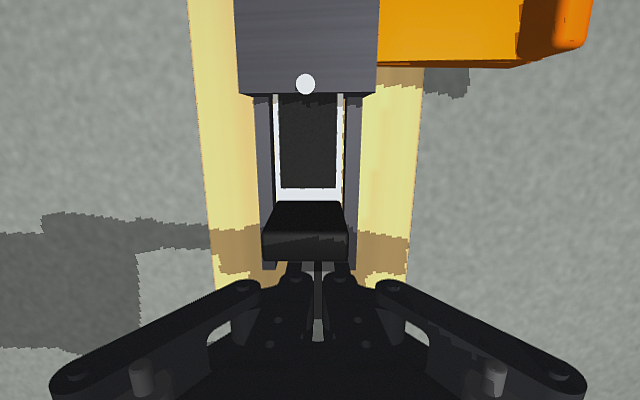

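The wrist view shows the closed fingers behind the handle, touching it. The handle is at (306,230), about 5 mm off centre and well inside its width. I keep pushing along the jig axis.

Call:
{"name": "jog_arm", "arguments": {"targets": [[0, [0.0003, 0.005, 0], 0], [0, [0.0003, 0.005, 0], 0], [0, [0.0005, 0.005, 0], 0]]}}

```text
clock: 7.52
position: [0.5277, -0.0985, 0.0647]
ee_rot: [-0.45, 0.45, -0.545, 0.546]
contact_force: [1.9, -3.4, -0.2]
width: 0.0002
```

Call:
{"name": "jog_arm", "arguments": {"targets": [[0, [0.0005, 0.003, 0], 0], [0, [0.0005, 0.003, 0], 0]]}}

```text
clock: 7.78
position: [0.5282, -0.0922, 0.0646]
ee_rot: [-0.45, 0.45, -0.545, 0.546]
contact_force: [1.7, -3.4, 1.0]
width: -0.0001
```

```bash
python3 look.py 4 bar_handle; python3 - <<'E'
from h import *
for c in ["side","scene"]:
    im,d=get_image(c);cv2.imwrite(f"pics/{c}4.png",cv2.resize(im[150:280,240:420] if c=="scene" else im[160:280,220:400],None,fx=4,fy=4,interpolation=cv2.INTER_CUBIC)[:,:,::-1])
E
```

```text
7.775 [ 0.5282 -0.0922  0.0646] [ 1.6947 -3.4008  0.9827]
bar_handle 0.98 [310. 231.] [ 0.528 -0.073  0.06 ]
```

View pics/side4.png

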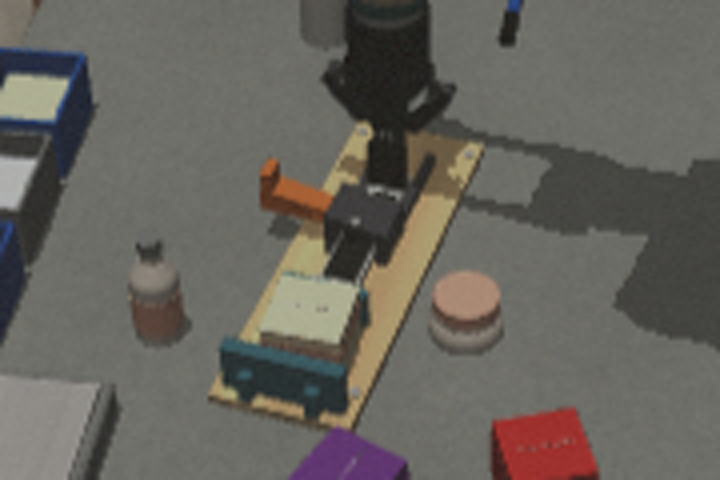

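View pics/scene4.png

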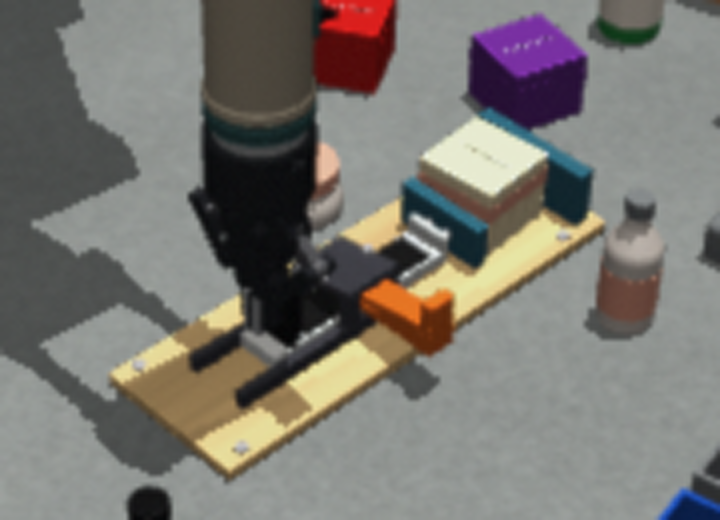

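Scene and side views show the pusher almost at the carton. The push force is only the bar's friction, about 3.4 N. I continue in smaller steps.

Call:
{"name": "jog_arm", "arguments": {"targets": [[0, [0.0005, 0.003, 0], 0], [0, [0.0005, 0.003, 0], 0]]}}

```text
clock: 8.22
position: [0.5279, -0.0865, 0.0641]
ee_rot: [0.45, -0.451, 0.546, -0.545]
contact_force: [-2.3, -5.3, 1.1]
width: -0.0
```

Call:
{"name": "jog_arm", "arguments": {"targets": [[0, [0.0005, 0.002, 0], 0], [0, [0.0005, 0.002, 0], 0]]}}

```text
clock: 8.48
position: [0.5288, -0.0823, 0.0641]
ee_rot: [0.45, -0.451, 0.546, -0.545]
contact_force: [-3.0, -4.5, 1.5]
width: -0.0001
```

Call:
{"name": "jog_arm", "arguments": {"targets": [[0, [0.0005, 0.002, 0], 0]]}}

```text
clock: 8.6
position: [0.5292, -0.0803, 0.0641]
ee_rot: [0.449, -0.451, 0.546, -0.545]
contact_force: [-3.0, -3.9, 1.2]
width: -0.0001
```

Call:
{"name": "jog_arm", "arguments": {"targets": [[0, [0.0005, 0.002, 0], 0]]}}

```text
clock: 8.72
position: [0.5296, -0.0783, 0.0641]
ee_rot: [0.449, -0.451, 0.546, -0.545]
contact_force: [-2.3, -5.2, 1.8]
width: -0.0002
```

Call:
{"name": "jog_arm", "arguments": {"targets": [[0, [0.0004, 0.002, 0], 0]]}}

```text
clock: 8.85
position: [0.53, -0.0763, 0.0641]
ee_rot: [0.449, -0.451, 0.546, -0.545]
contact_force: [-2.2, -4.3, 1.3]
width: 0.0002
```

Call:
{"name": "jog_arm", "arguments": {"targets": [[0, [0.0004, 0.002, 0], 0]]}}

```text
clock: 8.98
position: [0.5303, -0.0746, 0.0641]
ee_rot: [0.449, -0.451, 0.546, -0.545]
contact_force: [-2.9, -7.2, 2.1]
width: 0.0002
```

```bash
python3 look.py 5 bar_handle; python3 - <<'E'
from h import *
for c in ["side","scene"]:
    im,d=get_image(c);cv2.imwrite(f"pics/{c}5.png",cv2.resize(im[150:250,320:420] if c=="scene" else im[200:270,250:350],None,fx=6,fy=6,interpolation=cv2.INTER_CUBIC)[:,:,::-1])
E
```

```text
8.975 [ 0.5303 -0.0746  0.0641] [-2.9317 -7.24    2.0512]
bar_handle 0.59 [311. 232.] [ 0.5311 -0.0562  0.06  ]
```

View pics/scene5.png

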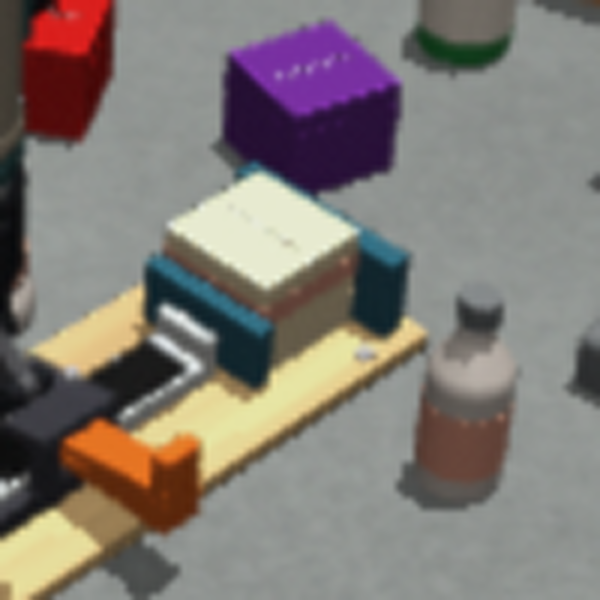

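View pics/side5.png

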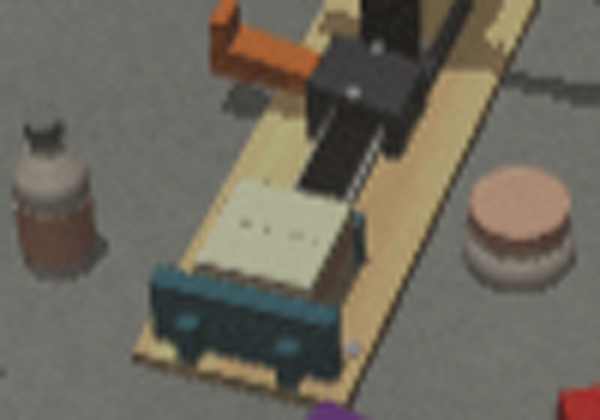

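The carton now reaches the stop and the force is starting to rise. I go in 1 mm steps until about 12 N.

Call:
{"name": "jog_arm", "arguments": {"targets": [[0, [0.0002, 0.001, 0], 0]]}}

```text
clock: 9.3
position: [0.5304, -0.0741, 0.0641]
ee_rot: [0.449, -0.452, 0.545, -0.545]
contact_force: [-4.1, -8.4, 2.9]
width: 0.0001
```

Call:
{"name": "jog_arm", "arguments": {"targets": [[0, [0.0002, 0.001, 0], 0]]}}

```text
clock: 9.43
position: [0.5305, -0.0735, 0.0641]
ee_rot: [0.449, -0.452, 0.545, -0.545]
contact_force: [-4.1, -9.3, 1.8]
width: -0.0001
```

Call:
{"name": "jog_arm", "arguments": {"targets": [[0, [0, 0.001, 0], 0], [0, [0, 0, 0], 0]]}}

```text
clock: 9.68
position: [0.5306, -0.0729, 0.0642]
ee_rot: [-0.449, 0.452, -0.545, 0.545]
contact_force: [-4.3, -9.0, 0.8]
width: 0.0
```

Call:
{"name": "jog_arm", "arguments": {"targets": [[0, [0, 0.001, 0], 0], [0, [0, 0, 0], 0]]}}

```text
clock: 9.93
position: [0.5307, -0.0724, 0.0642]
ee_rot: [-0.449, 0.452, -0.545, 0.545]
contact_force: [-4.0, -10.5, 0.6]
width: -0.0003
```

```bash
python3 look.py 6 bar_handle; python3 - <<'E'
from h import *
for c in ["side","scene"]:
    im,d=get_image(c);cv2.imwrite(f"pics/{c}6.png",cv2.resize(im[150:250,320:420] if c=="scene" else im[200:270,250:350],None,fx=6,fy=6,interpolation=cv2.INTER_CUBIC)[:,:,::-1])
E
```

```text
9.925 [ 0.5307 -0.0724  0.0642] [ -4.0019 -10.4702   0.5831]
bar_handle 0.82 [313. 232.] [ 0.5322 -0.0539  0.06  ]
```

View pics/scene6.png

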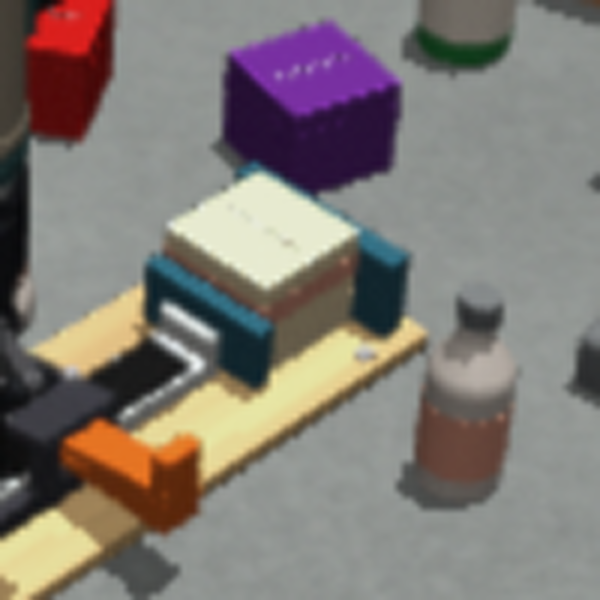

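View pics/side6.png

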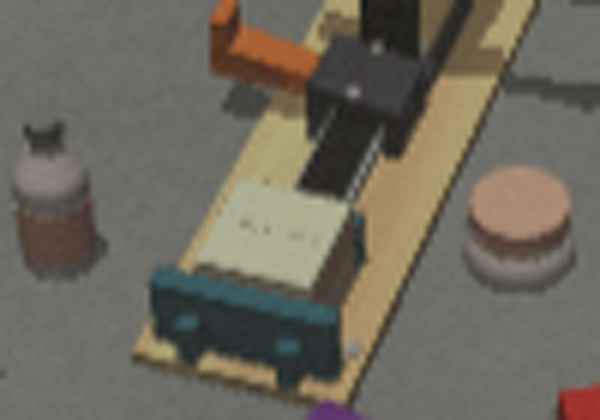

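Call:
{"name": "jog_arm", "arguments": {"targets": [[0, [0, 0.001, 0], 0], [0, [0, 0, 0], 0]]}}

```text
clock: 10.38
position: [0.5309, -0.0719, 0.0642]
ee_rot: [-0.449, 0.452, -0.544, 0.546]
contact_force: [-3.4, -12.5, 0.8]
width: 0.0001
```

Call:
{"name": "jog_arm", "arguments": {"targets": [[0, [0.0002, 0.001, 0], 0], [0, [0, 0, 0], 0]]}}

```text
clock: 10.62
position: [0.531, -0.0713, 0.0642]
ee_rot: [-0.449, 0.453, -0.544, 0.546]
contact_force: [-3.5, -13.8, -0.1]
width: -0.0001
```

About 14 N on the handle, so the carton is seated. I back off gently so the bar doesn't spring back, then rise.

Call:
{"name": "jog_arm", "arguments": {"targets": [[0, [0, -0.001, 0], 0], [0, [0, -0.001, 0], 0], [0, [0, -0.001, 0], 0], [0, [0, -0.001, 0], 0], [0, [0, -0.001, 0], 0], [0, [0, -0.001, 0], 0], [0, [0, -0.001, 0], 0], [0, [0, -0.002, 0], 0], [0, [0, -0.003, 0], 0], [0, [-0.001, -0.005, 0], 0]]}}

```text
clock: 11.88
position: [0.5316, -0.0853, 0.0644]
ee_rot: [-0.45, 0.45, -0.545, 0.546]
contact_force: [-0.2, -1.0, -0.1]
width: -0.0002
```

Call:
{"name": "jog_arm", "arguments": {"targets": [[0, [-0.004, -0.02, 0], 0], [0, [0, 0, 0.04], 0], [0, [0, 0, 0.05], 0], [0, [0, 0, 0.05], 0], [0, [0, 0, 0.05], 0], [0, [0, 0, 0], 0]]}}

```text
clock: 12.62
position: [0.5297, -0.1063, 0.259]
ee_rot: [-0.452, 0.448, -0.542, 0.548]
contact_force: [0.2, -1.0, -0.5]
width: 0.0002
```

```bash
python3 look.py 7 bar_handle bar_face carton_center stop_face wedge_tab
```

```text
12.625 [ 0.5297 -0.1063  0.259 ] [ 0.1646 -0.969  -0.4593]
bar_handle 0.91 [307. 135.] [ 0.5261 -0.0525  0.06  ]
```

View pics/w7.png

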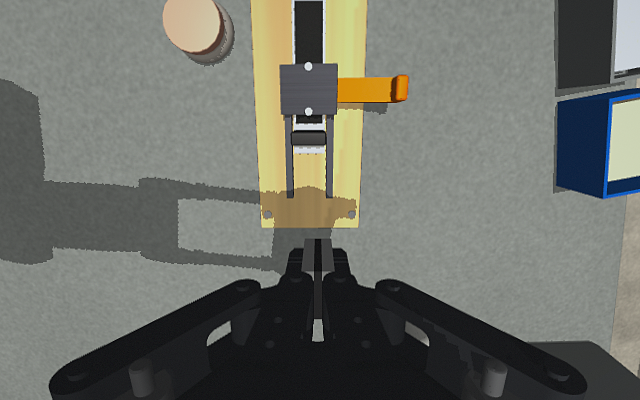

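```bash
python3 - <<'E'
from h import *
s=manip.get_state(); print(s["qpos"])
E
```

```text
[-3.26786021e-01  2.17518427e-01  1.57516651e+00  1.00553978e-04
  1.35234403e+00 -1.35735343e-01]
```

Call:
{"name": "jog_arm", "arguments": {"targets": [[0, [0.018, 0.008, 0], 0.15], [0, [0.018, 0.008, 0], 0.16], [0, [0.018, 0.008, 0], 0.16], [0, [0.018, 0.008, 0], 0.16], [0, [0.018, 0.008, 0], 0.16], [0, [0.018, 0.008, 0], 0.16], [0, [0.018, 0.008, 0], 0.16], [0, [0.018, 0.008, 0], 0.16], [0, [0.017, 0.008, 0], 0.16], [0, [0, 0, 0], 0.14]]}}

```text
clock: 14.18
position: [0.6889, -0.0326, 0.252]
ee_rot: [0.704, -0.704, 0.067, -0.065]
contact_force: [-0.4, 0.4, -0.2]
width: 0.0
```

Call:
{"name": "jog_arm", "arguments": {"targets": [[0, [0, 0, -0.03], 0], [0, [0, 0, 0], 0]]}}

```text
clock: 14.42
position: [0.6862, -0.033, 0.2202]
ee_rot: [0.704, -0.704, 0.071, -0.065]
contact_force: [-0.6, 0.5, 0.2]
width: -0.0
```

```bash
python3 look.py 8 wedge_tab bar_face carton_center stop_face; python3 - <<'E'
from h import *
from scipy.spatial.transform import Rotation as R
s=manip.get_state(); w,x,y,z=s["ee_rot"]; M=R.from_quat([x,y,z,w]).as_matrix(); print(np.degrees(np.arctan2(-M[1,0],-M[0,0])),M[2])
E
```

```text
14.425 [ 0.6862 -0.033   0.2202] [-0.6158  0.5122  0.2053]
wedge_tab 0.91 [312. 137.] [ 0.6368 -0.0279  0.06  ]
bar_face 0.94 [445.  34.] [0.5691 0.1118 0.042 ]
carton_center 0.71 [486.  31.] [0.5738 0.1502 0.042 ]
169.00415149763336 [ 1.72387792e-03 -9.99998500e-01  1.66016455e-04]
```

View pics/w8.png

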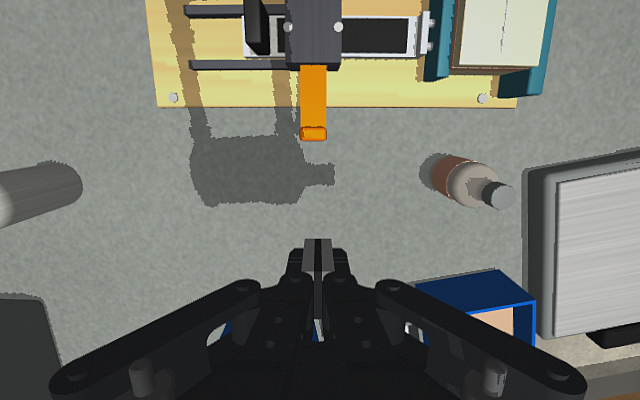

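The wrist view shows the tab at (313,133) directly ahead of the fingers and the pusher tight against the carton at top right. The lotion at (465,185) is well clear. I lower to tab height and approach.

Call:
{"name": "jog_arm", "arguments": {"targets": [[0, [-0.001, -0.004, -0.05], 0], [0, [0, 0, -0.05], 0], [0, [0, 0, -0.045], 0], [0, [0, 0, -0.013], 0], [0, [0, 0, 0], 0], [0, [-0.0098, 0.0019, 0], 0], [0, [-0.0098, 0.0019, 0], 0], [0, [0, 0, 0], 0]]}}

```text
clock: 15.68
position: [0.6668, -0.0333, 0.0677]
ee_rot: [0.704, -0.704, 0.067, -0.068]
contact_force: [0.1, -0.0, 0.2]
width: 0.0
```

```bash
python3 look.py 9 wedge_tab
```

```text
15.675 [ 0.6668 -0.0333  0.0677] [ 0.1073 -0.0213  0.1912]
wedge_tab 0.63 [315. 202.] [ 0.6367 -0.0284  0.06  ]
```

View pics/w9.png

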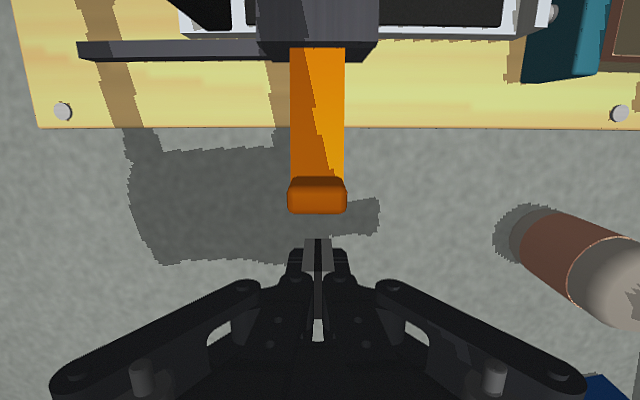

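Tab (317,195) is squarely ahead of the fingers, which are at (318,240), about 19 mm short of contact.

Call:
{"name": "jog_arm", "arguments": {"targets": [[0, [-0.005, 0.001, -0.006], 0], [0, [-0.005, 0.001, 0], 0], [0, [-0.005, 0.001, 0], 0], [0, [0, 0, 0], 0]]}}

```text
clock: 16.27
position: [0.6521, -0.0304, 0.0603]
ee_rot: [0.704, -0.704, 0.068, -0.068]
contact_force: [0.6, -0.1, 0.0]
width: 0.0
```

Call:
{"name": "jog_arm", "arguments": {"targets": [[0, [-0.003, 0.0006, 0], 0], [0, [-0.003, 0.0006, 0], 0]]}}

```text
clock: 16.52
position: [0.6466, -0.0293, 0.0604]
ee_rot: [0.704, -0.704, 0.068, -0.068]
contact_force: [0.4, 1.1, 0.4]
width: 0.0001
```

Call:
{"name": "jog_arm", "arguments": {"targets": [[0, [-0.002, 0.0004, 0], 0], [0, [-0.002, 0.0004, 0], 0]]}}

```text
clock: 16.77
position: [0.6432, -0.0287, 0.0604]
ee_rot: [-0.704, 0.704, -0.067, 0.068]
contact_force: [2.0, -0.0, -1.2]
width: 0.0
```

Call:
{"name": "jog_arm", "arguments": {"targets": [[0, [-0.002, 0.0004, 0], 0], [0, [-0.002, 0.0004, 0], 0]]}}

```text
clock: 17.02
position: [0.6387, -0.0278, 0.0603]
ee_rot: [0.704, -0.704, 0.068, -0.068]
contact_force: [2.6, -0.0, -1.7]
width: 0.0002
```

Call:
{"name": "jog_arm", "arguments": {"targets": [[0, [-0.002, 0.0004, -0.0003], 0]]}}

```text
clock: 17.15
position: [0.6366, -0.0274, 0.06]
ee_rot: [-0.704, 0.704, -0.068, 0.068]
contact_force: [2.3, -1.2, -1.5]
width: 0.0005
```

Call:
{"name": "jog_arm", "arguments": {"targets": [[0, [-0.002, 0.0004, -0.0003], 0]]}}

```text
clock: 17.27
position: [0.6345, -0.027, 0.0597]
ee_rot: [-0.704, 0.704, -0.068, 0.068]
contact_force: [1.7, -0.9, -2.6]
width: -0.0002
```

Call:
{"name": "jog_arm", "arguments": {"targets": [[0, [-0.002, 0.0004, -0.0003], 0]]}}

```text
clock: 17.4
position: [0.6325, -0.0266, 0.0594]
ee_rot: [0.704, -0.704, 0.068, -0.068]
contact_force: [1.4, -1.1, -0.5]
width: 0.0002
```

Call:
{"name": "jog_arm", "arguments": {"targets": [[0, [-0.002, 0.0004, -0.0003], 0]]}}

```text
clock: 17.52
position: [0.6304, -0.0262, 0.0591]
ee_rot: [0.704, -0.704, 0.068, -0.068]
contact_force: [2.8, -0.5, -2.2]
width: 0.0001
```

Call:
{"name": "jog_arm", "arguments": {"targets": [[0, [-0.002, 0.0004, -0.0003], 0]]}}

```text
clock: 17.65
position: [0.6284, -0.0258, 0.0588]
ee_rot: [0.704, -0.704, 0.068, -0.068]
contact_force: [2.4, -0.8, -1.4]
width: -0.0003
```

Call:
{"name": "jog_arm", "arguments": {"targets": [[0, [-0.002, 0.0004, -0.0003], 0]]}}

```text
clock: 17.77
position: [0.6265, -0.0253, 0.0585]
ee_rot: [0.704, -0.704, 0.068, -0.068]
contact_force: [1.1, -1.7, -1.6]
width: -0.0002
```

Call:
{"name": "jog_arm", "arguments": {"targets": [[0, [-0.002, 0.0004, -0.0003], 0]]}}

```text
clock: 17.9
position: [0.6244, -0.0249, 0.0582]
ee_rot: [0.704, -0.704, 0.068, -0.068]
contact_force: [2.8, -1.1, -2.6]
width: -0.0001
```

Call:
{"name": "jog_arm", "arguments": {"targets": [[0, [-0.002, 0.0004, -0.0003], 0]]}}

```text
clock: 18.02
position: [0.6224, -0.0245, 0.0579]
ee_rot: [0.704, -0.704, 0.068, -0.068]
contact_force: [2.8, -1.0, -1.2]
width: 0.0001
```

Call:
{"name": "jog_arm", "arguments": {"targets": [[0, [-0.002, 0.0004, -0.0003], 0]]}}

```text
clock: 18.15
position: [0.6205, -0.0242, 0.0577]
ee_rot: [0.704, -0.704, 0.068, -0.068]
contact_force: [2.4, -2.1, -1.9]
width: 0.0001
```

Call:
{"name": "jog_arm", "arguments": {"targets": [[0, [-0.002, 0.0004, -0.0003], 0]]}}

```text
clock: 18.27
position: [0.6185, -0.0237, 0.0573]
ee_rot: [0.704, -0.704, 0.068, -0.068]
contact_force: [1.5, -0.4, -1.8]
width: -0.0
```

Call:
{"name": "jog_arm", "arguments": {"targets": [[0, [-0.002, 0.0004, -0.0003], 0]]}}

```text
clock: 18.4
position: [0.6164, -0.0233, 0.057]
ee_rot: [0.704, -0.704, 0.068, -0.068]
contact_force: [2.3, -1.1, -1.7]
width: -0.0
```

Call:
{"name": "jog_arm", "arguments": {"targets": [[0, [-0.002, 0.0004, -0.0003], 0]]}}

```text
clock: 18.52
position: [0.6145, -0.0229, 0.0567]
ee_rot: [0.704, -0.704, 0.068, -0.068]
contact_force: [2.4, -1.4, -1.7]
width: 0.0003
```

Call:
{"name": "jog_arm", "arguments": {"targets": [[0, [-0.002, 0.0004, -0.0003], 0]]}}

```text
clock: 18.65
position: [0.6125, -0.0225, 0.0564]
ee_rot: [0.704, -0.704, 0.068, -0.068]
contact_force: [3.5, -1.7, -2.1]
width: 0.0004
```

Call:
{"name": "jog_arm", "arguments": {"targets": [[0, [-0.002, 0.0004, -0.0003], 0]]}}

```text
clock: 18.77
position: [0.6116, -0.0223, 0.0564]
ee_rot: [-0.704, 0.704, -0.067, 0.069]
contact_force: [5.6, -0.6, -2.4]
width: -0.0001
```

The wedge has met the strip: the force is rising and the tool is lagging. I switch to small steps.

Call:
{"name": "jog_arm", "arguments": {"targets": [[0, [-0.001, 0.0002, -0.0001], 0], [0, [0, 0, 0], 0]]}}

```text
clock: 19.02
position: [0.6112, -0.0223, 0.0564]
ee_rot: [-0.704, 0.704, -0.066, 0.069]
contact_force: [5.9, -1.5, -3.5]
width: 0.0001
```

Call:
{"name": "jog_arm", "arguments": {"targets": [[0, [-0.001, 0.0002, -0.0001], 0], [0, [0, 0, 0], 0]]}}

```text
clock: 19.27
position: [0.6108, -0.0222, 0.0564]
ee_rot: [-0.704, 0.704, -0.066, 0.069]
contact_force: [6.1, -2.1, -4.0]
width: 0.0002
```

Call:
{"name": "jog_arm", "arguments": {"targets": [[0, [-0.001, 0.0002, -0.0001], 0], [0, [0, 0, 0], 0]]}}

```text
clock: 19.52
position: [0.6105, -0.0221, 0.0564]
ee_rot: [-0.704, 0.704, -0.065, 0.07]
contact_force: [7.3, -2.8, -4.2]
width: 0.0
```

Call:
{"name": "jog_arm", "arguments": {"targets": [[0, [-0.001, 0.0002, -0.0001], 0], [0, [0, 0, 0], 0]]}}

```text
clock: 19.77
position: [0.6101, -0.0221, 0.0564]
ee_rot: [-0.704, 0.704, -0.065, 0.07]
contact_force: [8.5, -2.7, -4.3]
width: -0.0
```

Call:
{"name": "jog_arm", "arguments": {"targets": [[0, [-0.001, 0.0002, 0], 0], [0, [0, 0, 0], 0]]}}

```text
clock: 20.02
position: [0.6097, -0.022, 0.0564]
ee_rot: [-0.704, 0.704, -0.065, 0.071]
contact_force: [9.8, -3.1, -5.8]
width: 0.0001
```

Call:
{"name": "jog_arm", "arguments": {"targets": [[0, [-0.001, 0.0002, 0], 0], [0, [0, 0, 0], 0], [0, [0, 0, 0], 0]]}}

```text
clock: 20.4
position: [0.6093, -0.0219, 0.0564]
ee_rot: [-0.704, 0.704, -0.064, 0.071]
contact_force: [10.2, -3.2, -6.6]
width: 0.0001
```

Call:
{"name": "jog_arm", "arguments": {"targets": [[0, [-0.001, 0.0002, 0], 0], [0, [0, 0, 0], 0], [0, [0, 0, 0], 0]]}}

```text
clock: 20.78
position: [0.609, -0.0219, 0.0564]
ee_rot: [-0.704, 0.704, -0.064, 0.072]
contact_force: [12.6, -3.2, -7.9]
width: -0.0003
```

Call:
{"name": "jog_arm", "arguments": {"targets": [[0, [0, 0, 0], 0]]}}

```text
clock: 20.9
position: [0.609, -0.0218, 0.0564]
ee_rot: [-0.704, 0.704, -0.064, 0.072]
contact_force: [12.0, -1.9, -7.5]
width: -0.0002
```

About 12.5 N along the ramp. I let go gently, back away and lift.

Call:
{"name": "jog_arm", "arguments": {"targets": [[0, [0.002, -0.0004, 0], 0], [0, [0.002, -0.0004, 0], 0], [0, [0.002, -0.0004, 0], 0], [0, [0.002, -0.0004, 0], 0], [0, [0.003, -0.0006, 0], 0], [0, [0.005, -0.001, 0], 0], [0, [0.01, -0.002, 0], 0], [0, [0.02, -0.004, 0], 0], [0, [0.02, -0.004, 0], 0], [0, [0, 0, 0.03], 0]]}}

```text
clock: 22.15
position: [0.67, -0.0343, 0.0834]
ee_rot: [0.704, -0.704, 0.069, -0.066]
contact_force: [-0.4, -0.7, -0.8]
width: 0.0
```

Call:
{"name": "jog_arm", "arguments": {"targets": [[0, [0, 0, 0.05], 0], [0, [0, 0, 0.05], 0], [0, [0, 0, 0.05], 0], [0, [0, 0, 0], 0], [0, [0, 0, 0], 0]]}}

```text
clock: 22.78
position: [0.6695, -0.0339, 0.2353]
ee_rot: [0.704, -0.704, 0.068, -0.067]
contact_force: [-0.3, 0.5, -0.4]
width: -0.0005
```

```bash
python3 look.py 10 wedge_tab bar_face carton_center stop_face; python3 - <<'E'
from h import *
for c in ["side","scene"]:
    im,d=get_image(c);cv2.imwrite(f"pics/{c}10.png",cv2.resize(im[150:250,320:420] if c=="scene" else im[200:270,250:350],None,fx=6,fy=6,interpolation=cv2.INTER_CUBIC)[:,:,::-1])
    for n in ["lotion","tub"]:
        print(c,n,at_z(c,spot_point(n,c)[0]["position"],0))
E
```

```text
22.775 [ 0.6695 -0.0339  0.2353] [-0.2879  0.5382 -0.3752]
wedge_tab 0.73 [315. 112.] [ 0.5951 -0.0212  0.06  ]
wedge_tab 0.19 [410.  66.] [0.5711 0.0733 0.06  ]
bar_face 0.64 [443.  56.] [0.5665 0.1118 0.042 ]
carton_center 0.55 [482.  50.] [0.5682 0.1497 0.042 ]
side lotion [[0.71033371 0.122977   0.        ]]Traceback (most recent call last):
  File "<stdin>", line 5, in <module>
IndexError: list index out of range
```

View pics/w10.png

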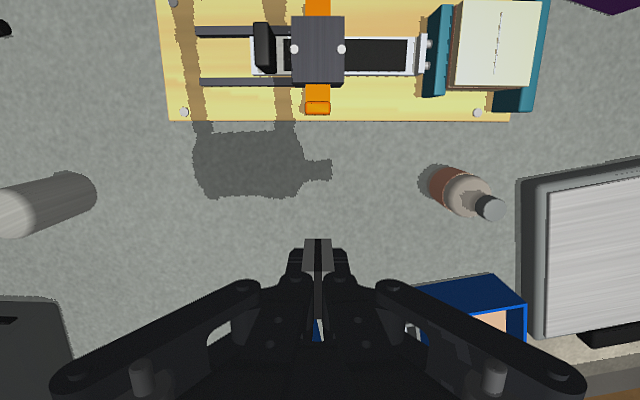

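```bash
python3 - <<'E'
from h import *
c="scene"; im,d=get_image(c);cv2.imwrite(f"pics/{c}11.png",cv2.resize(im[150:250,300:420],None,fx=6,fy=6,interpolation=cv2.INTER_CUBIC)[:,:,::-1])
E
```

```text
(no output)
```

View pics/scene11.png

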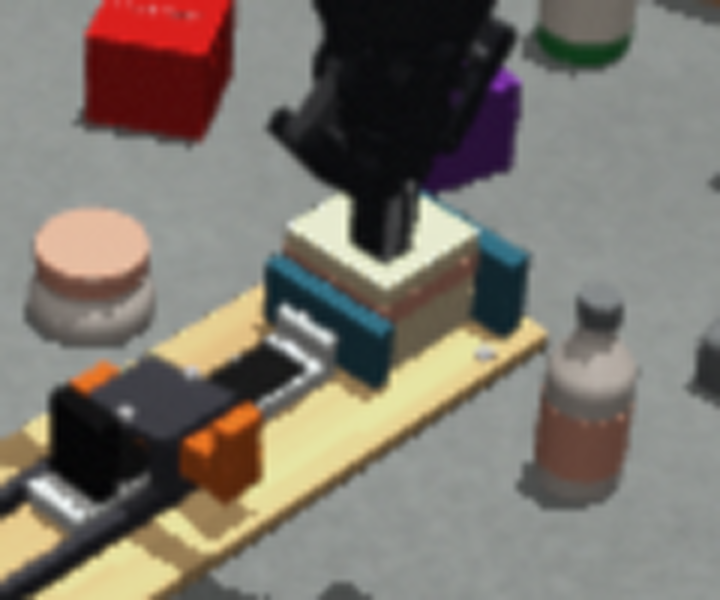

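The carton sits flat between the pusher and the stop, the wedge is pushed in, and the lotion and tub are undisturbed. The arm only overlaps the carton in this view; it is 0.2 m up and touching nothing.

```bash
python3 -c "
from rig import *
print(manip.get_state()['contact_force']); print(sign_off())"
```

```text
[-0.42722558  0.85403582 -0.43405646]
the job is handed in; nothing more can be done
None
```

The carton is seated against the teal end stop, the wedge is jammed on the bar, and the job is handed in at about 23 s of the 51 s allowed. The sign-off gives no verdict.

- **Carton:** I pushed the bar's handle with the closed fingers, about 58 mm in all, until the push reached about 14 N. I had aimed for 12 N. About 3 N of that is bar friction, so I estimate some 11 N on the carton, well under the 25 N limit. I then released the bar slowly.
- **Wedge:** I pushed the tab about 36 mm along its ramp. The wedge met the strip after about 33 mm. I built the push up to about 12–13 N, with readings wandering by about 1 N, then let go gently and lifted clear.

**Last checks:**
- **Views:** The pictures show the carton upright between pusher and stop with no visible gap. The tab is still where it was left, within about 3 mm of measurement error.
- **Tool force:** It read about 1 N, which is sensor noise.
- **Bystanders:** The lotion bottle measured within about 1 cm of its starting place, which is within detector scatter. The tub looked undisturbed, but the script checking the bystanders stopped on a missed detection, so it is only confirmed by eye. I did not measure the other goods; the arm did not go near them at low height.
- **Not measured:** The gaps at the carton and the force between wedge and bar could not be measured directly. I inferred them from the push forces and the pictures.

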